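# Build the specimen stack on the microscope's rotary stage

## Robot

A 6-joint arm with a two-finger parallel gripper is mounted at the origin on the work surface. World frame = base frame: x ahead of the robot, y to its left, z up, the work surface at z = 0. Lengths are in m, angles in rad, forces in N, time in s.
With the tool pointing down it reaches from about 0.3 to 0.775 m from the base axis. Payload 14.6 kg.
Tool frame: the origin (TCP) lies between the finger pads; the fingertips stand ctrl.tip_extent ahead of it and the grasp point (between the pads) lies 3 mm ahead of it (ctrl.tip_extent is the distance from the TCP to the fingertips, in m); z points along the fingers, y is the line along which they close (so a half turn about z gives the same grasp; the last joint's range is limited). The gripper opens to 94 mm and grips with 3 to 60 N. Pads are 16 mm wide; open, the fingers measure 119 mm over their backs; the gripper's body (75 mm by 177 mm) begins 78 mm behind the grasp point.
Start: joints at [-1.297, 0.3, 1.521, -0, 1.321, -0.067], TCP at [0.184, -0.518, 0.227] pointing down, gripper open.
Joint ranges: [-3.03, 3.03], [-0.79, 2.21], [0.23, 2.52], [-1.04, 4.18], [0, 3.07], [-2.55, 2.55]. Speed limits (rad/s): [2.22, 2.22, 2.57, 3.14, 3.14, 3.14].

## Interface

Orientations are given as [roll, pitch, yaw] about the fixed x, y, z axes, in that order (R = Rz(yaw) Ry(pitch) Rx(roll)).
In Python, from station import ctrl gives the robot as it stands.
- The arm moves only by the tool shift_gripper, called after ">>>" as name(argument=value, ...) on one line, values as JSON. Schema: {"type":"object","properties":{"ticks":{"type":"array","items":{"type":"number"},"minItems":6,"maxItems":60},"finger_gap":{"type":"number"},"force":{"type":"number"},"only":{"type":"string"},"quiet":{"type":"boolean"},"lines":{"type":"string"}},"required":["ticks"],"additionalProperties":false}. ticks is one flat list of numbers that holds 1 to 10 rows one after another, with no inner brackets; each row has 6 numbers: dx, dy, dz in units of 50 mm, then a rotation vector rx, ry, rz in rad; each row shifts and turns the commanded pose from where the row before left it, along the tool's axes as they then stand; what a row does not reach is not made up. A row lasts 1/10 s, in which the tool goes at most 0.05 m and 0.15 rad, less where a joint would pass 70% of its speed; a pose out of reach is approached as far as the arm can. finger_gap is the finger opening in m, set as the call begins (left out keeps the last). The fingers move at their own pace and stop on an object; force is the grip in N (left out, the last holds). Time passes only in rows, so rows that do not move let the fingers close. The tool returns the time, the measured TCP pose, the force, the opening and the grip force at its end. only (a regular expression) keeps the lines of the reply that match it, lines (a string "A,B") keeps lines A to B, and quiet returns only ok. Input that does not fit is refused with a message, and nothing moves.
- ctrl.get_obs(): the state, without advancing time (a new reading comes with each control period).
- ctrl.camera(name): name is "scene" or "top" or "wrist"; returns a dict with "pixels" (400x640x3 uint8, blue, green, red), "fx", "fy", "cx", "cy" (pixels), "extrinsics" (4x4, takes a point from camera to world coordinates). Camera axes: x right, y up, looking along -z (the intrinsics and any distortion apply to the point x, -y, -z); pixel columns grow to the right and rows downward; lengths in m; the calibration is good to about 2 mm. A picture is of the moment at which its call begins. There is no depth.
- ctrl.hand_in(): hands the job in; it is judged then, once.
The state is a dict: "time_s": time; "qpos": joint angles; "joint_vel": joint speeds; "tau": joint torques, N m; "ee_pos": TCP position; "eef_rot": TCP orientation; "force": force on the tool from outside, world axes, zero at the start; "moment": the same for the moment, N m; "grip_width": finger opening in m; "grip_force": force on a finger pad.
Only numpy, scipy, OpenCV 4.12 (cv2) and the standard library are available. Lean on these libraries where they do the work, as an engineer would, in place of code of your own. Each camera call takes 0.05 s, during which the arm holds its last target. There are 200 camera calls.

## Task

Build up the specimen stack on the round stage foot, one part after another in this order: first the notched ring over the spindle, turned so that its notch drops over the foot's pin and it lies flat on the foot; then the tall narrow riser over the spindle onto the ring; then the holder, cup upwards, onto the riser; and last the specimen puck, metal side up, into the holder's cup. Leave the short wide riser, the glue bottle and the mouse where they are.

Things in the scene. Friction and masses are not known exactly. Their poses are not given: they have to be found in the camera images.
- foot: Fixed black disc, 116 mm dia, 24 thick, white graduations. A broad white index line marks its +x side. Steel spindle, 30 dia, at its centre rises 28 above the disc's top (last 4 taper to 22 dia). Brass pin, 10 dia, domed, stands 24 from the centre along the foot's +x axis, rising 13 above the disc's top. Origin: centre of underside, on the table; z up.
- ring: Loose flat aluminium C-ring, outer dia 64 mm (20 small flats), bore 35, height 16, black graduations. A notch 15 wide cuts right through its wall on its own +x axis. It drops flat onto the foot (24 above the foot's origin) only with its +x along the foot's +x, about 0.1 rad play. Grip the outside clear of the notch. Origin: centre of underside; z up.
- tall_riser: Tall narrow riser: loose upright aluminium tube, outer dia 46 mm, bore 35, height 50, both ends alike. On the ring it stands 40 above the foot's origin. Origin: centre of underside; z up.
- short_riser: Short wide riser: loose upright aluminium tube, outer dia 60 mm, bore 35, height 22. Not used; leave it where it is. Origin: centre of underside; z up.
- holder: Specimen holder: loose white plastic part, outer dia 60 mm, height 21, standing cup up. Under its 5 thick floor a skirt, inner dia 52, 10 deep, fits over the tall riser's top; above it a cup, inner dia 46, 6 deep. Seated, its origin is 40 above the riser's origin. Origin: centre of underside (skirt's bottom edge); z up.
- puck: Specimen puck: loose black resin cylinder, dia 36 mm, height 25, a small square of bare metal in its upper face, standing upright. In the cup its underside is 15 above the holder's origin and 19 of it stand above the cup's rim: grip its upper part. Origin: centre of underside; z up.
- glue: Small white glue bottle with yellow cap, dia 28 mm, height 75, standing on the far side; a bystander. Origin: centre of underside.
- mouse: Black computer mouse, about 105 x 60 x 33 mm, to the robot's right; a bystander. Origin: centre of underside.

How it is judged:
On the way, in this order (a step that is already met when the one before it is completed fails the run):
1. the notched ring lies flat on the foot, pin in notch, released (horizontal distance between ring and foot below 0.005 m and z of ring in the frame of foot between 0.0205 and 0.0275 m and angle between ring's own z axis and vertical below 0.07 rad and contact force between the fingers and ring below 0.3 N and linear speed of ring below 0.02 m/s and angular speed of ring below 0.2 rad/s), for 0.2 s.
2. the tall riser stands over the spindle on the ring, released (horizontal distance between ring and foot below 0.005 m and z of ring in the frame of foot between 0.0205 and 0.0275 m and angle between each of ring, tall_riser's own z axis and vertical below 0.07 rad and horizontal distance between tall_riser and foot below 0.006 m and z of tall_riser in the frame of foot between 0.0365 and 0.0435 m and contact force between the fingers and tall_riser below 0.3 N and linear speed of tall_riser below 0.02 m/s and angular speed of tall_riser below 0.2 rad/s), for 0.2 s.
3. the holder is seated on the tall riser, released (horizontal distance between ring and foot below 0.005 m and z of ring in the frame of foot between 0.0205 and 0.0275 m and angle between each of ring, tall_riser, holder's own z axis and vertical below 0.07 rad and horizontal distance between tall_riser and foot below 0.006 m and z of tall_riser in the frame of foot between 0.0365 and 0.0435 m and horizontal distance between holder and tall_riser below 0.006 m and z of holder in the frame of tall_riser between 0.0365 and 0.0435 m and contact force between the fingers and holder below 0.3 N and linear speed of holder below 0.02 m/s and angular speed of holder below 0.2 rad/s), for 0.2 s.
4. the puck stands in the holder's cup, released (horizontal distance between ring and foot below 0.005 m and z of ring in the frame of foot between 0.0205 and 0.0275 m and angle between each of ring, tall_riser, holder, puck's own z axis and vertical below 0.07 rad and horizontal distance between tall_riser and foot below 0.006 m and z of tall_riser in the frame of foot between 0.0365 and 0.0435 m and horizontal distance between holder and tall_riser below 0.006 m and z of holder in the frame of tall_riser between 0.0365 and 0.0435 m and horizontal distance between puck and holder below 0.0075 m and z of puck in the frame of holder between 0.0115 and 0.0185 m and contact force between the fingers and puck below 0.3 N and linear speed of puck below 0.02 m/s and angular speed of puck below 0.2 rad/s), for 0.2 s.
At the end, for the whole second after the job is handed in: Ring flat on the foot, pin in notch, tall riser on the ring, holder on the riser, puck metal side up in the cup: each within 3.5 mm of seated height, off centre by under 5 (ring, riser 6: from foot), 6 (holder) or 7.5 mm (puck), within 0.07 rad of upright, released and at rest (all of step 4 and contact force between the fingers and ring below 0.3 N and linear speed of each of ring, tall_riser, holder below 0.02 m/s and angular speed of each of ring, tall_riser, holder below 0.2 rad/s and contact force between the fingers and tall_riser below 0.3 N and contact force between the fingers and holder below 0.3 N); the robot touches nothing.
It fails at once if the short riser is moved by more than 30 mm or tipped over (distance of short_riser from where it was at the start of the episode above 0.03 m or angle between short_riser's own z axis and vertical above 0.5 rad).
It fails at once if the glue bottle is moved by more than 30 mm or tipped over (distance of glue from where it was at the start of the episode above 0.03 m or angle between glue's own z axis and vertical above 0.5 rad).
It fails at once if the mouse is moved by more than 30 mm or tipped over (distance of mouse from where it was at the start of the episode above 0.03 m or angle between mouse's own z axis and vertical above 0.5 rad).
It also fails if it takes over 102 s, if anything falls off the work surface, if the arm or the gripper's body presses on something with over 40 N, if the wrist force passes 120 N, or if a joint passes its speed limit or range.

## Working session

There is one attempt and no reset: what is moved stays moved. The work goes in short steps, Python scripts to look and compute and a tool call to move; the robot and the scene stay as the last step left them, time stands still between calls to the robot, and variables do not carry over. Pictures are saved under pics/ and viewed, at most 14 in all, crops included, and the job is handed in when it is done.

```bash
ls; mkdir -p pics; python3 - <<'E'
from station import ctrl
import cv2,numpy as np
print(ctrl.tip_extent); o=ctrl.get_obs(); print(o['time_s'],o['ee_pos'],o['eef_rot'],o['grip_width'])
for n in ['scene','top','wrist']:
    c=ctrl.camera(n); cv2.imwrite(f'pics/{n}0.png',c['pixels']); print(n,c['fx'],c['fy'],c['cx'],c['cy'],c.keys()); print(np.round(c['extrinsics'],4).tolist())
E
```

```text
pics
station.py
0.022
0.0 [ 0.18376909 -0.51814341  0.22688034] [-3.14044034e+00 -4.65648572e-05  3.40834627e-01] 0.09411369234521526
scene 392.8282250760378 392.8282250760378 320.9994714341487 197.16269427015084 dict_keys(['pixels', 'fx', 'fy', 'cx', 'cy', 'extrinsics'])
[[-0.2603, -0.8278, 0.4969, 1.0259], [0.9655, -0.229, 0.1243, 0.052], [0.0109, 0.5121, 0.8589, 0.7787], [0.0, 0.0, 0.0, 1.0]]
top 396.930985357982 396.930985357982 322.5378662063548 196.54991752572548 dict_keys(['pixels', 'fx', 'fy', 'cx', 'cy', 'extrinsics'])
[[0.0933, 0.9743, -0.2051, 0.4095], [-0.9956, 0.092, -0.0161, -0.0839], [0.0032, 0.2057, 0.9786, 1.0425], [0.0, 0.0, 0.0, 1.0]]
wrist 287.08546391602766 287.08546391602766 320.20107208107464 198.81766402112243 dict_keys(['pixels', 'fx', 'fy', 'cx', 'cy', 'extrinsics'])
[[0.3342, 0.9178, 0.2143, 0.2476], [-0.9425, 0.3253, 0.0765, -0.4953], [0.0005, -0.2276, 0.9738, 0.3826], [0.0, 0.0, 0.0, 1.0]]
```

View pics/scene0.png

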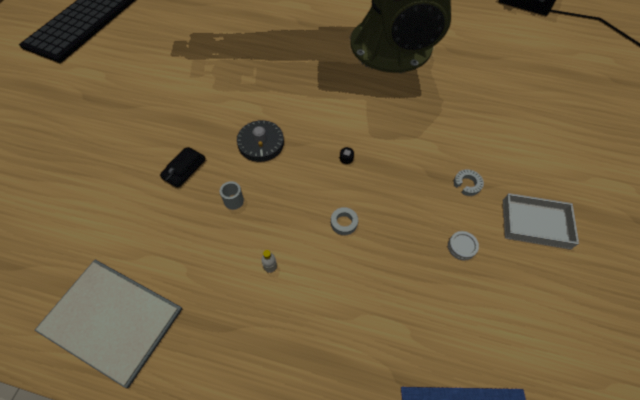

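View pics/top0.png

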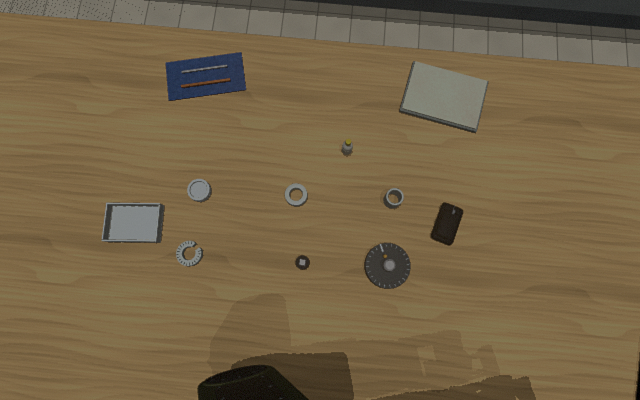

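The scene view has the foot at (260,140), puck (347,155), ring (469,181), tall riser (231,194), short riser (344,221) and holder (463,245). In the top view they are at foot (388,265), puck (302,262), ring (189,254), tall riser (394,197), short riser (296,195) and holder (199,190). I'll enlarge crops next.

```bash
cat > h.py <<'E'
import cv2,numpy as np
from station import ctrl
def montage(items,out,w=44,s=6,cols=3):
    # items: (img,u,v); tick labels every 10 px
    T=[]
    for im,u,v in items:
        u0,v0=int(u-w//2),int(v-w//2)
        im=cv2.copyMakeBorder(im,100,100,100,100,cv2.BORDER_CONSTANT)
        c=cv2.resize(im[v0+100:v0+w+100,u0+100:u0+w+100],None,fx=s,fy=s,interpolation=cv2.INTER_CUBIC)
        c=np.clip(c.astype(float)*1.6,0,255).astype(np.uint8)
        st=10 if s>4 else 20
        for k in range(w):
            if (u0+k)%st==0: x=int((k+.5)*s); cv2.line(c,(x,0),(x,6),(0,255,255),1); cv2.putText(c,str(u0+k),(x-9,16),0,.35,(0,255,255),1)
            if (v0+k)%st==0: y=int((k+.5)*s); cv2.line(c,(0,y),(6,y),(0,255,0),1); cv2.putText(c,str(v0+k),(7,y+4),0,.35,(0,255,0),1)
        c[-1]=255;c[:,-1]=255; T.append(c)
    while len(T)%cols: T.append(T[0]*0)
    cv2.imwrite(out,np.vstack([np.hstack(T[i:i+cols]) for i in range(0,len(T),cols)]))
def ray(c,u,v):
    E=c['extrinsics']; d=E[:3,:3]@np.array([(u-c['cx'])/c['fx'],-(v-c['cy'])/c['fy'],-1]); return E[:3,3],d
def onz(c,u,v,z):
    o,d=ray(c,u,v); return o+d*(z-o[2])/d[2]
def proj(c,p):
    E=c['extrinsics']; q=E[:3,:3].T@(np.asarray(p,float)-E[:3,3]); return np.array([c['cx']-c['fx']*q[0]/q[2],c['cy']+c['fy']*q[1]/q[2]])
def tri(L):
    A=np.zeros((3,3));b=np.zeros(3)
    for c,u,v in L:
        o,d=ray(c,u,v); d=d/np.linalg.norm(d); M=np.eye(3)-np.outer(d,d); A+=M;b+=M@o
    return np.linalg.solve(A,b)
def circ(c,p,r,n=36):
    a=np.linspace(0,2*np.pi,n); return np.array([proj(c,np.array(p)+[r*np.cos(t),r*np.sin(t),0]) for t in a])
E
python3 - <<'E'
from h import *
import pickle
S=ctrl.camera('scene');T=ctrl.camera('top');pickle.dump((S,T),open('st.pkl','wb'))
t,s=T['pixels'],S['pixels']
montage([(t,388,265),(t,189,254),(t,394,197),(t,199,190),(t,302,262),(t,296,195)],'pics/tz.png',w=50,s=5)
montage([(s,260,140),(s,469,181),(s,231,194),(s,463,245),(s,347,155),(s,344,221)],'pics/sz.png',w=50,s=5)
E
```

```text
(no output)
```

View pics/tz.png

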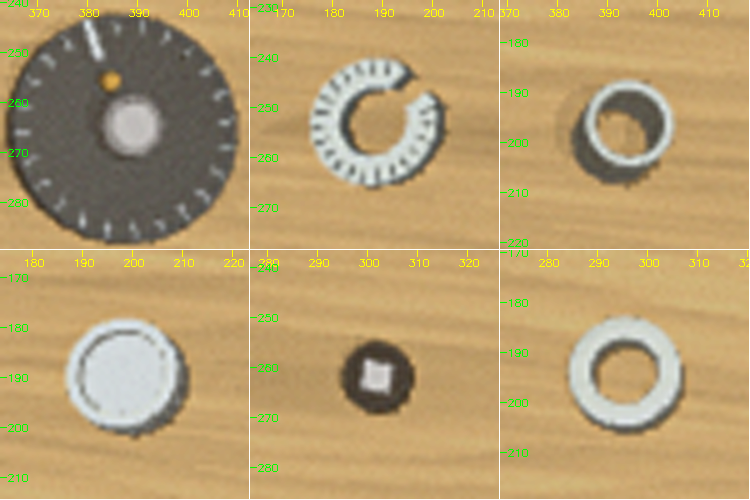

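View pics/sz.png

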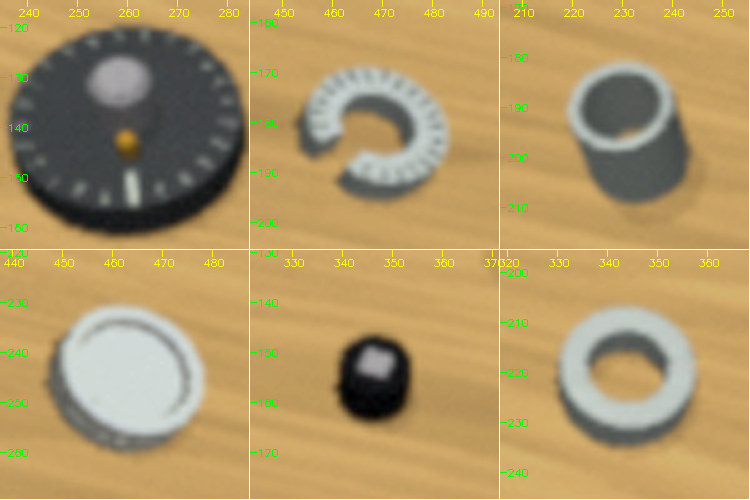

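The crops give sub-pixel centres of the top faces: top/scene, spindle (389.3,264.7)/(258.3,130.5), pin (384.9,255.7)/(259.7,142.9), ring (188.3,252.7)/(469.3,180.9), tall riser (394.3,196.1)/(229.7,189.8), holder (198.2,189.4)/(464.1,245.1) and puck (301.7,261.7)/(346.5,151.7).

```bash
python3 - <<'E'
from h import *
import pickle
S,T=pickle.load(open('st.pkl','rb'))
D=dict(spindle=(389.3,264.7,258.3,130.5,.052),pin=(384.9,255.7,259.7,142.9,.037),ring=(188.3,252.7,469.3,180.9,.016),riser=(394.3,196.1,229.7,189.8,.05),holder=(198.2,189.4,464.1,245.1,.021),puck=(301.7,261.7,346.5,151.7,.025),short=(295.7,193.9,344.2,219.4,.022))
for k,(a,b,c,d,z) in D.items(): print(k,tri([(T,a,b),(S,c,d)]).round(4),onz(T,a,b,z)[:2].round(4),onz(S,c,d,z)[:2].round(4))
E
```

```text
spindle [ 0.462  -0.2482  0.0465] [ 0.4617 -0.2473] [ 0.4662 -0.246 ]
pin [ 0.4844 -0.2388  0.0292] [ 0.4838 -0.2375] [ 0.49   -0.2359]
ring [0.4459 0.2641 0.0106] [0.4458 0.2618] [0.4499 0.2631]
riser [ 0.637  -0.2513  0.0458] [ 0.6359 -0.2502] [ 0.6393 -0.25  ]
holder [0.6143 0.2657 0.009 ] [0.6119 0.2611] [0.6206 0.2629]
puck [ 0.45   -0.0308  0.0242] [ 0.4499 -0.0304] [ 0.4507 -0.0312]
short [0.6252 0.0048 0.0148] [0.6238 0.0038] [0.6289 0.0056]
```
Good within ~5mm; refine with wrist camera. Wrist cam location: in tool frame? position (0.2476,-0.4953,0.3826), TCP (0.184,-0.518,.227). Camera tilted ~13° looking... Camera z axis = (0.214,0.0765,0.974), looks along -z i.e. toward -x direction back toward TCP. Good: wrist cam sees down between the fingers. From 0.156m above TCP, 67mm offset along tool's ±x.

Units first: shifts go in units of 50 mm. So 0.043 m is 0.86, -0.0164 m is -0.328.

>>> shift_gripper(ticks=[0.86, -0.328, 0.06, 0, 0, 0, 0.86, -0.328, 0.06, 0, 0, 0, 0.86, -0.328, 0.06, 0, 0, 0, 0.86, -0.328, 0.06, 0, 0, 0, 0.86, -0.328, 0.06, 0, 0, 0, 0.86, -0.328, 0.06, 0, 0, 0, 0.86, -0.328, 0.06, 0, 0, 0, 0.86, -0.328, 0.06, 0, 0, 0, 0.86, -0.328, 0.06, 0, 0, 0, 0, 0, 0, 0, 0, 0], finger_gap=0.094, force=10)

```text
time_s: 1.25
ee_pos: [0.5019, -0.2464, 0.1997]
eef_rot: [-3.141, 0.0, 0.345]
force: [0.8, -0.6, 0.5]
grip_width: 0.094
grip_force: 0.0
```

```bash
python3 - <<'E'
from h import *
import pickle
c=ctrl.camera('wrist');pickle.dump(c,open('w1.pkl','wb'));cv2.imwrite('pics/w1.png',c['pixels'])
o=ctrl.get_obs();print(o['ee_pos'],o['eef_rot'],o['qpos'],c['extrinsics'].round(4).tolist())
E
```

```text
[ 0.50038948 -0.2481308   0.19984977] [-3.14085629e+00  5.56373297e-04  3.44292841e-01] [-5.25940312e-01  3.42643897e-01  1.53041116e+00  5.16886891e-05
  1.26945920e+00  7.00548015e-01] [[0.3384, 0.9163, 0.214, 0.5657], [-0.941, 0.3294, 0.0775, -0.2233], [0.0005, -0.2276, 0.9737, 0.3553], [0.0, 0.0, 0.0, 1.0]]
```

View pics/w1.png

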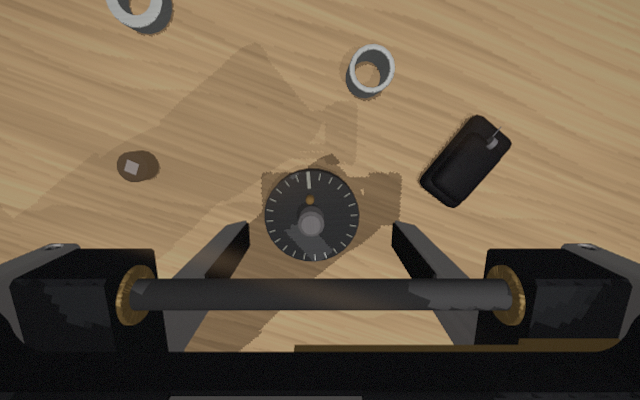

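The wrist view shows the foot at (312,217) with its pin at (310,200), the tall riser's rim at (371,68), and the puck at (137,166). The area between the fingers is clear. I'll enlarge these.

```bash
python3 - <<'E'
from h import *
import pickle
c=pickle.load(open('w1.pkl','rb'));i=c['pixels']
montage([(i,312,215),(i,371,70)],'pics/w1z.png',w=100,s=4,cols=2)
for n,p in dict(spindle=(.4635,-.2465,.052),pin=(.4865,-.2375,.037),riser=(.637,-.2502,.05),puck=(.450,-.0306,.025)).items(): print(n,proj(c,p).round(1))
E
```

```text
spindle [308.6 227.8]
pin [308.3 203. ]
riser [370.   71.5]
puck [129.1 170.5]
```

View pics/w1z.png

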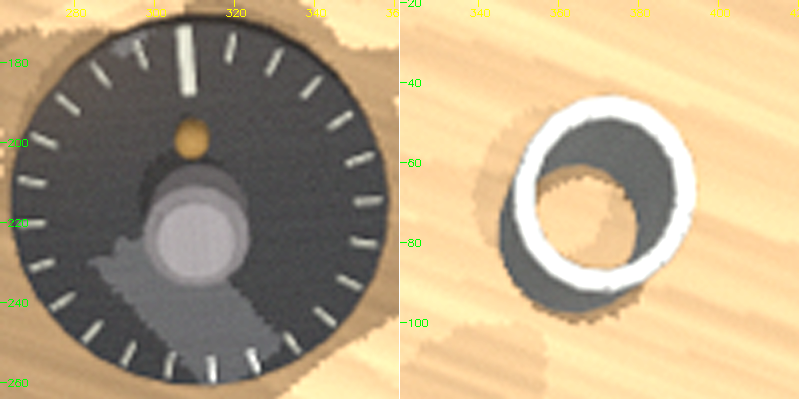

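Enlarged, the spindle top is at (310.8,223.5), the pin dome at (309.5,199), the index line runs (308.3,171.5)–(308.5,188), the opposite tick is at (314.5,257), and the riser rim centre is at (372,67.8).

```bash
python3 - <<'E'
from h import *
import pickle
S,T=pickle.load(open('st.pkl','rb'));c=pickle.load(open('w1.pkl','rb'))
f=lambda u,v,z:onz(c,u,v,z)
print('spindle',f(310.75,223.5,.052),tri([(c,310.75,223.5),(T,389.3,264.7)]),tri([(c,310.75,223.5),(T,389.3,264.7),(S,258.3,130.5)]))
print('disc centre',f(311.4,214.5,.024))
a=f(308.3,180,.024);b=f(314.5,257,.024);print('line',a,b,np.arctan2(*(a-b)[[1,0]]))
p=f(309.5,199,.035);s=f(310.75,223.5,.052);print('pin',p,np.arctan2(*(p-s)[[1,0]]),np.hypot(*(p-s)[:2]))
print('riser',f(372,67.75,.05),tri([(c,372,67.75),(T,394.3,196.1)]),tri([(c,372,67.75),(S,229.7,189.8)]))
E
```

```text
spindle [ 0.46906739 -0.24711549  0.052     ] [ 0.46291428 -0.24947829  0.03347849] [ 0.46377809 -0.24800788  0.04603797]
disc centre [ 0.47109546 -0.24629445  0.024     ]
line [ 0.50938818 -0.22898741  0.024     ] [ 0.42051535 -0.26817672  0.024     ] 0.4153103765312619
pin [ 0.49092952 -0.23735078  0.035     ] 0.42006413040957974 0.023943728544181326
riser [ 0.64087074 -0.25077181  0.05      ] [ 0.63626807 -0.24939071  0.05881331] [ 0.64022789 -0.25002799  0.05147571]
```

To row units: -0.0458 m is -0.916, 0.0097 m is 0.194.

>>> shift_gripper(ticks=[0.194, -0.916, 0, 0, 0, 0, 0.194, -0.916, 0, 0, 0, 0, 0.194, -0.916, 0, 0, 0, 0, 0.194, -0.916, 0, 0, 0, 0, 0.194, -0.916, 0, 0, 0, 0, 0.194, -0.916, 0, 0, 0, 0, 0.194, -0.916, 0, 0, 0, 0, 0.194, -0.916, 0, 0, 0, 0, 0.194, -0.916, 0, 0, 0, 0, 0.194, -0.916, 0, 0, 0, 0], lines="2,3")

```text
ee_pos: [0.4372, 0.215, 0.2008]
eef_rot: [3.141, -0.001, 0.34]
```

>>> shift_gripper(ticks=[0.194, -0.916, 0, 0, 0, 0, 0, 0, 0, 0, 0, 0.121, 0, 0, 0, 0, 0, 0.121, 0, 0, 0, 0, 0, 0.121, 0, 0, 0, 0, 0, 0.121, 0, 0, 0, 0, 0, 0, 0, 0, 0, 0, 0, 0])

```text
time_s: 3.0
ee_pos: [0.4316, 0.2599, 0.2005]
eef_rot: [3.142, -0.0, -0.141]
force: [0.2, -0.0, 1.2]
grip_width: 0.0937
grip_force: 0.0
```

```bash
python3 - <<'E'
from h import *
import pickle
c=ctrl.camera('wrist');pickle.dump(c,open('w2.pkl','wb'))
o=ctrl.get_obs();print(o['ee_pos'],o['eef_rot'],o['qpos'])
p=proj(c,(.447,.263,.016));q=proj(c,(.615,.262,.021));print(p,q)
i=c['pixels'];montage([(i,*p),(i,*q)],'pics/w2z.png',w=100,s=4,cols=2)
E
```

```text
[0.43157242 0.26007283 0.20052152] [-3.14155259e+00 -6.11640929e-05 -1.40559964e-01] [ 4.69641841e-01  2.21974238e-01  1.68402990e+00 -2.34713778e-06
  1.23551543e+00  2.18099890e+00]
[316.63335462 177.1342732 ] [294.59002914  20.26639909]
```

View pics/w2z.png

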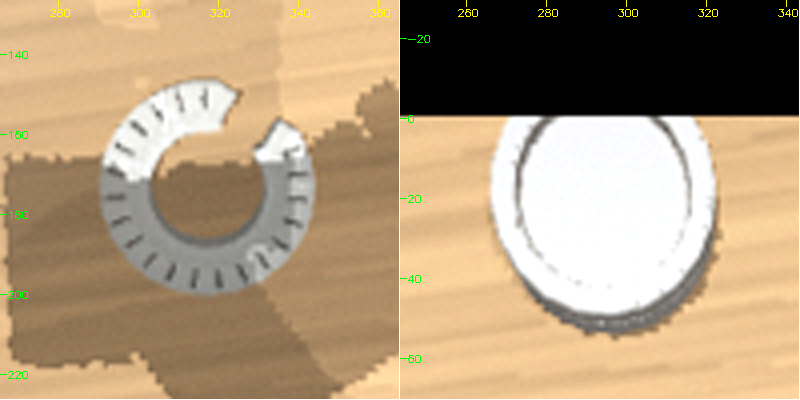

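The ring's outer edge is centred at (317.5,173.3). Its notch corners are at (326.3,149.5), (320.8,158), (336.8,156) and (330,166), so it faces upper right. The holder is partly visible at (296,~20).

```bash
python3 - <<'E'
from h import *
import pickle
S,T=pickle.load(open('st.pkl','rb'));c=pickle.load(open('w2.pkl','rb'))
f=lambda x,y:onz(c,266+x/4-.5,127+y/4-.5,.016)
C=f(208,187);print(C,tri([(c,317.5,173.25),(T,188.3,252.7)]),tri([(c,317.5,173.25),(S,469.3,180.9)]))
P=[f(243,92),f(285,118),f(221,126),f(258,158)]
for a,b in((0,1),(2,3)):
    m=(P[a]+P[b])/2-C;print(np.arctan2(m[1],m[0]),np.hypot(*m[:2]),np.linalg.norm(P[a]-P[b]))
for a,b in((0,2),(1,3)):
    m=P[a]-P[b];print('edge',np.arctan2(m[1],m[0]))
m=((P[0]+P[1])-(P[2]+P[3]));print(np.arctan2(m[1],m[0]))
E
```

```text
[0.45147849 0.26130974 0.016     ] [0.44824098 0.2627736  0.00905334] [0.45211582 0.26169596 0.01920079]
-0.7391298144623891 0.02925916408704446 0.014499781317040052
-0.7513980157794717 0.016299695137022514 0.014458065774728806
edge -0.7174087438587577
edge -0.7289516809444802
-0.7237026284378242
```

To row units: 0.0195 m is 0.39, -0.004 m is -0.08.

>>> shift_gripper(ticks=[0.39, -0.08, 0.6, 0, 0, -0.034, 0, 0, 0.8, 0, 0, 0, 0, 0, 0.8, 0, 0, 0, 0, 0, 0.8, 0, 0, 0, 0, 0, 0.4, 0, 0, 0, 0, 0, 0.12, 0, 0, 0, 0, 0, 0, 0, 0, 0])

```text
time_s: 3.75
ee_pos: [0.4513, 0.2616, 0.0244]
eef_rot: [3.141, 0.001, -0.108]
force: [0.8, 0.7, 0.0]
grip_width: 0.094
grip_force: 0.0
```

>>> shift_gripper(ticks=[0, 0, 0, 0, 0, 0, 0, 0, 0, 0, 0, 0, 0, 0, 0, 0, 0, 0, 0, 0, 0, 0, 0, 0, 0, 0, 0, 0, 0, 0, 0, 0, 0, 0, 0, 0], finger_gap=0.05, force=20)

```text
time_s: 4.35
ee_pos: [0.4515, 0.2619, 0.0249]
eef_rot: [-3.141, -0.001, -0.109]
force: [-1.9, -0.8, 5.8]
grip_width: 0.0639
grip_force: 20.0
```

>>> shift_gripper(ticks=[0, 0, -0.4, 0, 0, 0, 0, 0, -0.8, 0, 0, 0, 0, 0, -0.8, 0, 0, 0, 0, 0, -0.4, 0, 0, 0, 0, 0, 0, 0, 0, 0, 0, 0, 0, 0, 0, 0])

```text
time_s: 4.95
ee_pos: [0.451, 0.2616, 0.1436]
eef_rot: [3.141, 0.001, -0.109]
force: [-0.7, 0.1, -1.7]
grip_width: 0.0638
grip_force: 20.0
```

```bash
python3 - <<'E'
from h import *
import pickle
c=ctrl.camera('wrist');o=ctrl.get_obs();pickle.dump((c,o),open('w3.pkl','wb'))
z=o['ee_pos'][2]-.009;p=proj(c,(*o['ee_pos'][:2],z));print(p,o['ee_pos'],o['eef_rot'])
i=c['pixels'];montage([(i,*p)],'pics/w3z.png',w=150,s=4,cols=1)
E
```

```text
[322.05427951 245.14820825] [0.45069362 0.2615017  0.14298012] [ 3.14052088e+00  1.76297884e-03 -1.09174533e-01]
```

View pics/w3z.png

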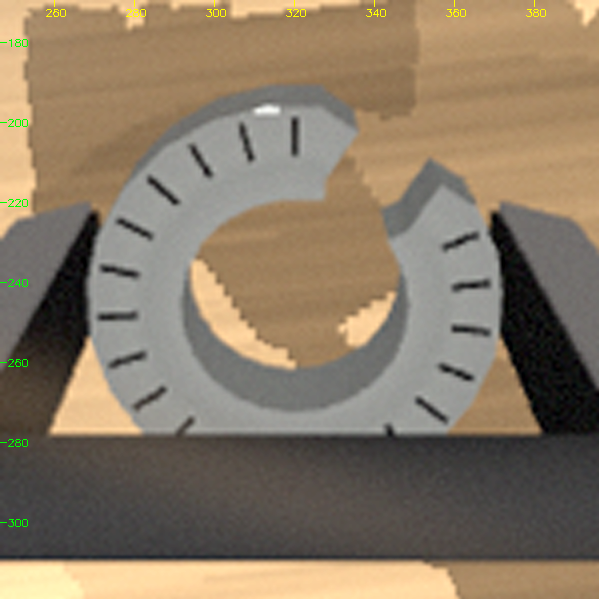

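The ring is level in the grip, bore centred at (320.5,245.8) against a predicted (322,245.1). The notch's outer corners are at (335.8,201.3) and (357,216).

```bash
python3 - <<'E'
from h import *
import pickle
c,o=pickle.load(open('w3.pkl','rb'));z=o['ee_pos'][2]-.009
f=lambda x,y:onz(c,247+x/4-.5,170+y/4-.5,z)
C=f(296,305);yaw=o['eef_rot'][2]
def A(v): return np.arctan2(v[1],v[0])-yaw
d=C-o['ee_pos'];R=lambda d:(d[0]*np.cos(yaw)+d[1]*np.sin(yaw),d[0]*np.sin(yaw)-d[1]*np.cos(yaw))
print('ring centre in tool',R(d))
a,b,e,g=f(357,127),f(442,186),f(325,180),f(392,240)
print(A((a+b)/2-C),A((e+g)/2-C),A(a-e),A(b-g),np.linalg.norm(a-b),np.linalg.norm(a-C),np.linalg.norm(b-C))
# graduations (tick centre) angles
for t in [(294,137),(248,142),(202,160),(163,190),(135,229),(119,271),(117,317),(127,361),(149,400),(460,242),(471,286),(471,330),(456,373),(431,410)]: print(round(A(f(*t)-C),3),end=' ')
E
```

```text
ring centre in tool (np.float64(-0.0003941385287742012), np.float64(-0.0009544641035475528))
-0.5800216464181663 -0.5545951878138858 -0.5215550101521775 -0.7104329497221613 0.01574736455403518 0.029545277999169974 0.028995059052905312
0.011 0.269 0.546 0.825 1.104 1.368 1.642 1.91 2.175 -1.182 -1.456 -1.723 -1.997 -2.264
```

>>> shift_gripper(ticks=[0.06, 0.6, -0.2, 0, 0, 0, 0.06, 0.9, -0.2, 0, 0, 0, 0.06, 0.974, -0.2, 0, 0, 0, 0.06, 0.974, -0.2, 0, 0, 0, 0.06, 0.974, 0, 0, 0, 0, 0.06, 0.974, 0, 0, 0, 0, 0.06, 0.974, 0, 0, 0, 0, 0.06, 0.974, 0, 0, 0, 0, 0.06, 0.974, 0, 0, 0, 0, 0.06, 0.974, 0, 0, 0, 0], lines="2,3")

```text
ee_pos: [0.4295, -0.2051, 0.1829]
eef_rot: [-3.141, 0.002, -0.109]
```

>>> shift_gripper(ticks=[0.06, 0.974, 0, 0, 0, 0, 0.06, 0.974, 0, 0, 0, 0, 0, 0.44, 0, 0, 0, -0.124, 0, 0, 0, 0, 0, -0.124, 0, 0, 0, 0, 0, -0.124, 0, 0, 0, 0, 0, -0.124, 0, 0, 0, 0, 0, -0.124, 0, 0, 0, 0, 0, -0.124, 0, 0, 0, 0, 0, -0.124, 0, 0, 0, 0, 0, -0.124])

```text
time_s: 7.0
ee_pos: [0.423, -0.3223, 0.1825]
eef_rot: [-3.138, -0.0, 0.888]
force: [-0.1, 0.2, -1.0]
grip_width: 0.0635
grip_force: 20.0
```

>>> shift_gripper(ticks=[0, 0, 0, 0, 0, -0.124, 0, 0, 0, 0, 0, 0, 0, 0, 0, 0, 0, 0, 0, 0, 0, 0, 0, 0])

```text
time_s: 7.4
ee_pos: [0.4233, -0.3226, 0.1838]
eef_rot: [-3.141, -0.0, 1.004]
force: [0.1, -0.1, -2.2]
grip_width: 0.0639
grip_force: 20.0
```

```bash
python3 - <<'E'
from h import *
import pickle
c=ctrl.camera('wrist');o=ctrl.get_obs();pickle.dump((c,o),open('w4.pkl','wb'))
p=proj(c,(.470,-.247,.04));print(p,o['ee_pos'],o['eef_rot'],o['qpos'])
i=c['pixels'];cv2.imwrite('pics/w4.png',i);montage([(i,*p)],'pics/w4z.png',w=150,s=4,cols=1)
E
```

```text
[317.66202996 109.57689955] [ 0.42333137 -0.32260557  0.18399637] [-3.14088949e+00 -1.16361372e-04  1.00451781e+00] [-7.20000599e-01  3.00829502e-01  1.62452748e+00  7.80673389e-06
  1.21694836e+00 -1.53724826e-01]
```

View pics/w4z.png

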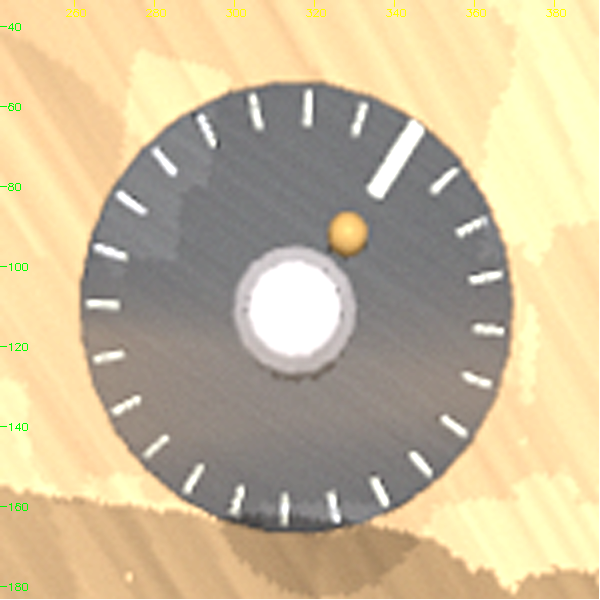

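The foot is nearly straight below the camera, with the spindle top at (315.3,110.5), the pin at (328.3,91.8), and the index line running (344.5,64.8)–(335.3,81.8).

```bash
python3 - <<'E'
from h import *
import pickle
c,o=pickle.load(open('w4.pkl','rb'));w1=pickle.load(open('w1.pkl','rb'))
P=lambda x,y:(242+x/4-.5,34+y/4-.5)
f=lambda x,y,z:onz(c,*P(x,y),z)
s=f(295,308,.052);d=f(296.5,305,.024);a=f(393.5,159,.024);p=f(347,233,.035);b=f(195,478,.024)
A=lambda v:np.arctan2(v[1],v[0])
print(s,d,A(a-s),A(p-s),np.linalg.norm((p-s)[:2]),A(a-d),A(a-b),A(f(412,125,.024)-f(375,193,.024)))
print(tri([(c,*P(295,308)),(w1,310.75,223.5)]))
E
```

```text
[ 0.46721053 -0.24723609  0.052     ] [ 0.46860691 -0.24497718  0.024     ] 0.4286185132737656 0.41350701598943596 0.023044629732685253 0.3948094935834518 0.42587529592972245 0.48698308764573733
[ 0.46743873 -0.24720748  0.04727308]
```

To row units: 0.044 m is 0.88, 0.04 m is 0.8.

>>> shift_gripper(ticks=[0.88, -0.022, 0, 0, 0, 0, 0.88, -0.022, 0, 0, 0, 0, 0, 0, 0.8, 0, 0, 0, 0, 0, 0.8, 0, 0, 0, 0, 0, 0.4, 0, 0, 0, 0, 0, 0, 0, 0, 0, 0, 0, 0, 0, 0, 0])

```text
time_s: 8.15
ee_pos: [0.4689, -0.2473, 0.0851]
eef_rot: [3.141, 0.0, 1.006]
force: [0.3, 1.3, -0.7]
grip_width: 0.0636
grip_force: 20.0
```

```bash
python3 - <<'E'
from h import *
import pickle
c=ctrl.camera('wrist');o=ctrl.get_obs();pickle.dump((c,o),open('w5.pkl','wb'))
p=proj(c,(*o['ee_pos'][:2],o['ee_pos'][2]-.009));print(p,o['ee_pos'],o['eef_rot'])
i=c['pixels'];montage([(i,p[0],p[1]-15)],'pics/w5z.png',w=120,s=5,cols=1)
E
```

```text
[318.80366871 245.32497175] [ 0.46918314 -0.24756079  0.085793  ] [ 3.13976679e+00 -2.57735409e-06  1.00605259e+00]
```

View pics/w5z.png

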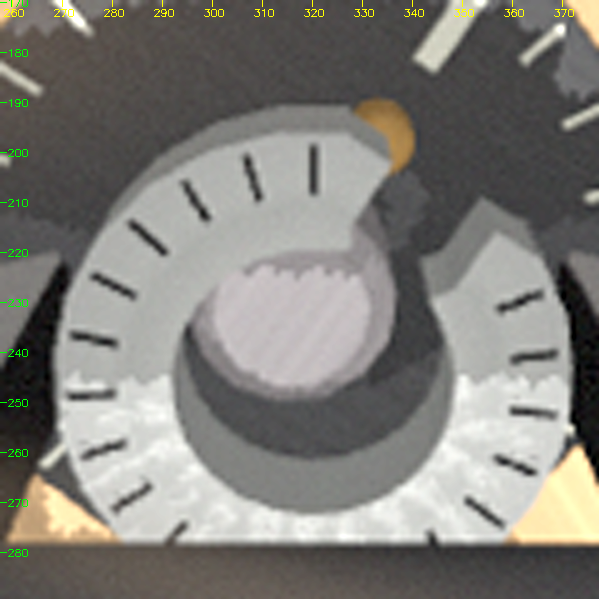

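Viewed through the bore, the spindle's top is at (315.7,232.5) and the bore centre at (319.9,245.9). The pin's dome at (334.5,196) sits left of the notch, so I'll work out the true offset at the right heights.

```bash
python3 - <<'E'
from h import *
import pickle
c,o=pickle.load(open('w5.pkl','rb'));z=o['ee_pos'][2]-.009;yaw=o['eef_rot'][2]
f=lambda x,y,z:onz(c,258+x/5-.5,170+y/5-.5,z)
def R(d):return np.array((d[0]*np.cos(yaw)+d[1]*np.sin(yaw),d[0]*np.sin(yaw)-d[1]*np.cos(yaw)))
r=f(312,382,z);s=f(291,315,.052);p=f(385,132,.035)
e=o['ee_pos'];print('ring-tcp',R(r-e),'spin-tcp',R(s-e),'pin-tcp',R(p-e))
A=lambda v:np.arctan2(v[1],v[0])
print('foot yaw',A(p-s),np.linalg.norm((p-s)[:2]))
n=(f(388,175,z)+f(497,232,z))/2;n2=(f(352,240,z)+f(433,300,z))/2;print('ring yaw',A(n-r),A(n2-r))
L=f(314,170,z);Q=f(520,300,z);print('ticks sym',(A(L-r)+A(Q-r))/2)
for zz in(.052,):
  a,b=f(212,315,zz),f(371,315,zz);print('spindle dia',np.linalg.norm(a-b),'bore',np.linalg.norm(f(173,382,z)-f(452,382,z)))
E
```

```text
ring-tcp [-0.00037557  0.00066851] spin-tcp [-0.0007184 -0.0022121] pin-tcp [0.02150801 0.01146535]
foot yaw 0.4544086983609956 0.026097621866685364
ring yaw 0.40396044002491915 0.41135321033641015
ticks sym 0.41477219415786
spindle dia 0.022085847020312015 bore 0.03405090521883356
```

To row units: -0.0022 m is -0.044, 0.006 m is 0.12.

>>> shift_gripper(ticks=[0, -0.044, 0, 0, 0, 0, 0, 0, 0.12, 0, 0, 0, 0, 0, 0.12, 0, 0, 0, 0, 0, 0.12, 0, 0, 0, 0, 0, 0, 0, 0, 0])

```text
time_s: 8.7
ee_pos: [0.4663, -0.2457, 0.0654]
eef_rot: [-3.14, 0.0, 1.007]
force: [0.3, -0.6, -0.3]
grip_width: 0.0635
grip_force: 20.0
```

>>> shift_gripper(ticks=[0, 0, 0.12, 0, 0, 0, 0, 0, 0.1, 0, 0, 0, 0, 0, 0.1, 0, 0, 0, 0, 0, 0, 0, 0, 0, 0, 0, 0, 0, 0, 0])

```text
time_s: 9.2
ee_pos: [0.4667, -0.2459, 0.0504]
eef_rot: [-3.141, 0.0, 1.007]
force: [0.1, 0.1, -0.9]
grip_width: 0.0638
grip_force: 20.0
```

To row units: 0.0015 m is 0.03.

>>> shift_gripper(ticks=[0, 0, 0.03, 0, 0, 0, 0, 0, 0, 0, 0, 0])

```text
time_s: 9.4
ee_pos: [0.4669, -0.246, 0.049]
eef_rot: [3.141, -0.0, 1.007]
force: [1.0, -0.3, -0.3]
grip_width: 0.0639
grip_force: 20.0
```

>>> shift_gripper(ticks=[0, 0, 0, 0, 0, 0, 0, 0, 0, 0, 0, 0, 0, 0, 0, 0, 0, 0, 0, 0, 0, 0, 0, 0], finger_gap=0.075)

```text
time_s: 9.8
ee_pos: [0.4668, -0.246, 0.049]
eef_rot: [3.141, -0.0, 1.007]
force: [-0.9, 0.1, 0.8]
grip_width: 0.0749
grip_force: 0.0
```

>>> shift_gripper(ticks=[0, 0, -0.4, 0, 0, 0, 0, 0, -1, 0, 0, 0, 0, 0, -1, 0, 0, 0, -0.6, 0, -0.4, 0, 0, 0, -0.8, 0, 0, 0, 0, 0, 0, 0, 0, 0, 0, 0, 0, 0, 0, 0, 0, 0], finger_gap=0.094)

```text
time_s: 10.5
ee_pos: [0.429, -0.3054, 0.1889]
eef_rot: [-3.141, -0.0, 1.005]
force: [-0.3, -0.1, 0.0]
grip_width: 0.0941
grip_force: 0.0
```

```bash
python3 - <<'E'
from h import *
import pickle
c=ctrl.camera('wrist');o=ctrl.get_obs();pickle.dump((c,o),open('w6.pkl','wb'))
p=proj(c,(.467,-.246,.04));print(p,o['ee_pos'],o['eef_rot'])
i=c['pixels'];montage([(i,p[0],p[1])],'pics/w6z.png',w=150,s=4,cols=1)
E
```

```text
[319.00829746 128.54411818] [ 0.42937561 -0.3047889   0.18871657] [-3.14113848e+00 -2.05552440e-04  1.00649021e+00]
```

View pics/w6z.png

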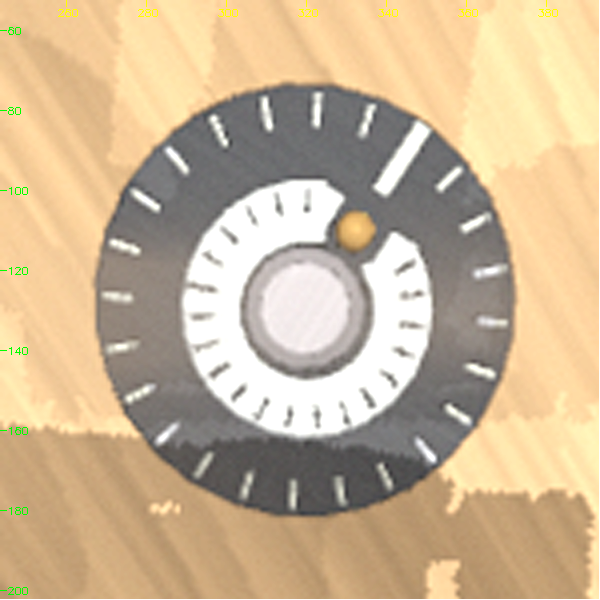

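The ring lies flat with the pin in its notch and is concentric with the spindle, ring (318.4,127.4) against spindle (318,126.9). Next is the tall riser.

Units first: shifts go in units of 50 mm. So 0.0317 m is 0.634, 0.03 m is 0.6.

>>> shift_gripper(ticks=[0.634, 0.588, 0, 0, 0, 0, 0.634, 0.588, 0, 0, 0, 0, 0.634, 0.588, 0, 0, 0, 0, 0.634, 0.588, 0, 0, 0, 0, 0.634, 0.588, 0, 0, 0, 0, 0, 0, 0.6, 0, 0, 0, 0, 0, 0.6, 0, 0, 0, 0, 0, 0, 0, 0, 0, 0, 0, 0, 0, 0, 0])

```text
time_s: 11.45
ee_pos: [0.6386, -0.249, 0.1294]
eef_rot: [-3.141, -0.0, 1.008]
force: [-0.6, 0.0, 0.7]
grip_width: 0.094
grip_force: 0.0
```

```bash
python3 - <<'E'
from h import *
import pickle
c=ctrl.camera('wrist');o=ctrl.get_obs();pickle.dump((c,o),open('w7.pkl','wb'))
p=proj(c,(.6387,-.2497,.05));print(p,o['ee_pos'],o['eef_rot'])
i=c['pixels'];montage([(i,p[0],p[1])],'pics/w7z.png',w=120,s=5,cols=1)
E
```

```text
[319.23842778 213.67830293] [ 0.63892437 -0.24942237  0.13062542] [ 3.13996312e+00 -2.96501867e-04  1.00730252e+00]
```

View pics/w7z.png

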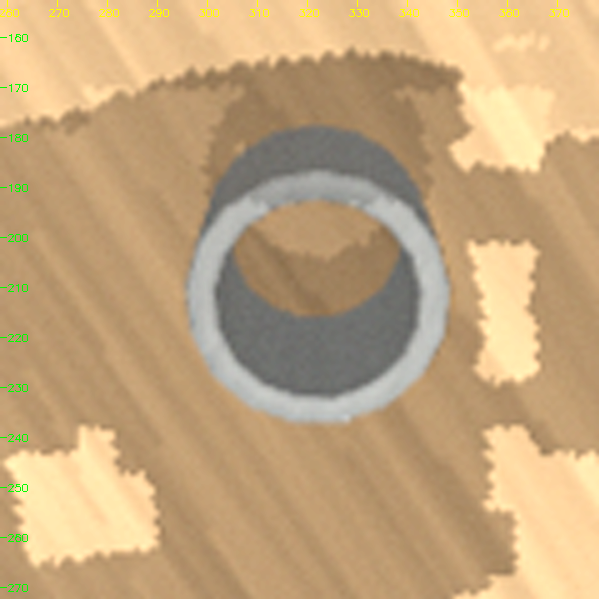

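The riser's rim is centred at (322.1,211.9), within about 2 mm of the prediction, so I'll descend and grip.

To row units: 0.04 m is 0.8, 0.001 m is 0.02.

>>> shift_gripper(ticks=[0.02, 0, 0.6, 0, 0, 0, 0, 0, 0.8, 0, 0, 0, 0, 0, 0.48, 0, 0, 0, 0, 0, 0, 0, 0, 0, 0, 0, 0, 0, 0, 0])

```text
time_s: 12.0
ee_pos: [0.6398, -0.2493, 0.0374]
eef_rot: [3.139, -0.0, 1.007]
force: [-0.3, 0.1, 0.1]
grip_width: 0.0937
grip_force: 0.0
```

>>> shift_gripper(ticks=[0, 0, 0, 0, 0, 0, 0, 0, 0, 0, 0, 0, 0, 0, 0, 0, 0, 0, 0, 0, 0, 0, 0, 0, 0, 0, 0, 0, 0, 0, 0, 0, 0, 0, 0, 0, 0, 0, 0, 0, 0, 0, 0, 0, 0, 0, 0, 0], finger_gap=0.035, force=20)

```text
time_s: 12.8
ee_pos: [0.6389, -0.2489, 0.035]
eef_rot: [3.141, -0.0, 1.007]
force: [0.2, 0.4, 0.5]
grip_width: 0.0456
grip_force: 20.0
```

>>> shift_gripper(ticks=[0, 0, -0.4, 0, 0, 0, 0, 0, -0.8, 0, 0, 0, 0, 0, -0.8, 0, 0, 0, 0, 0, -0.4, 0, 0, 0, 0, 0, 0, 0, 0, 0, 0, 0, 0, 0, 0, 0])

```text
time_s: 13.4
ee_pos: [0.6385, -0.2487, 0.1537]
eef_rot: [-3.14, 0.0, 1.007]
force: [-0.2, 0.3, -2.1]
grip_width: 0.0455
grip_force: 20.0
```

```bash
python3 - <<'E'
from h import *
c=ctrl.camera('wrist');o=ctrl.get_obs()
p=proj(c,(*o['ee_pos'][:2],o['ee_pos'][2]+.015));print(p,o['ee_pos'],o['eef_rot'])
i=c['pixels'];u,v=map(int,p)
# bright rim mask near the predicted centre
g=cv2.cvtColor(i,cv2.COLOR_BGR2HSV);m=((g[...,1]<40)&(g[...,2]>120)).astype(np.uint8)
n,l,st,ce=cv2.connectedComponentsWithStats(m);print([(s.tolist(),q.round(1).tolist()) for s,q in zip(st,ce) if s[4]>150][1:8])
cv2.imwrite('pics/w8.png',i)
E
```

```text
[317.4248034  261.67329601] [ 0.63817938 -0.24862138  0.15279715] [-3.13874936e+00  3.76865714e-04  1.00678172e+00]
[([561, 35, 79, 217, 12816], [607.6, 139.1]), ([25, 103, 19, 19, 213], [33.9, 111.7])]
```

To row units: -0.0366 m is -0.732, -0.0225 m is -0.45.

>>> shift_gripper(ticks=[-0.3, -0.492, 0, 0, 0, 0, -0.45, -0.732, 0, 0, 0, 0, -0.45, -0.732, 0, 0, 0, 0, -0.45, -0.732, 0, 0, 0, 0, -0.146, -0.24, 0, 0, 0, 0, 0, 0, 0.6, 0, 0, 0, 0, 0, 0.6, 0, 0, 0, 0, 0, 0, 0, 0, 0, 0, 0, 0, 0, 0, 0])

```text
time_s: 14.35
ee_pos: [0.4668, -0.2463, 0.0945]
eef_rot: [-3.139, 0.0, 1.007]
force: [0.3, -0.0, -1.7]
grip_width: 0.0457
grip_force: 20.0
```

>>> shift_gripper(ticks=[0, 0, 0.08, 0, 0, 0, 0, 0, 0.08, 0, 0, 0, 0, 0, 0.06, 0, 0, 0, 0, 0, 0.04, 0, 0, 0, 0, 0, 0.04, 0, 0, 0, 0, 0, 0, 0, 0, 0, 0, 0, 0, 0, 0, 0])

```text
time_s: 15.05
ee_pos: [0.4671, -0.2466, 0.08]
eef_rot: [3.142, 0.0, 1.007]
force: [0.4, 0.2, -1.7]
grip_width: 0.0458
grip_force: 20.0
```

To row units: 0.002 m is 0.04, 0.0007 m is 0.014.

>>> shift_gripper(ticks=[0, 0, 0.04, 0, 0, 0, 0, 0, 0.04, 0, 0, 0, 0, 0, 0.014, 0, 0, 0, 0, 0, 0, 0, 0, 0, 0, 0, 0, 0, 0, 0])

```text
time_s: 15.55
ee_pos: [0.4671, -0.2465, 0.0753]
eef_rot: [3.142, -0.0, 1.007]
force: [1.0, -0.4, -1.3]
grip_width: 0.0457
grip_force: 20.0
```

>>> shift_gripper(ticks=[0, 0, 0, 0, 0, 0, 0, 0, 0, 0, 0, 0, 0, 0, 0, 0, 0, 0, 0, 0, 0, 0, 0, 0, 0, 0, 0, 0, 0, 0], finger_gap=0.065)

```text
time_s: 16.05
ee_pos: [0.4671, -0.2465, 0.0753]
eef_rot: [3.141, 0.0, 1.007]
force: [-0.4, 0.6, -0.3]
grip_width: 0.0649
grip_force: 0.0
```

>>> shift_gripper(ticks=[0, 0, -0.4, 0, 0, 0, 0, 0, -0.8, 0, 0, 0, 0, 0, -1, 0, 0, 0, 0, 0, 0, 0, 0, 0, 0, 0, 0, 0, 0, 0], finger_gap=0.094)

```text
time_s: 16.55
ee_pos: [0.4673, -0.2466, 0.186]
eef_rot: [3.14, -0.0, 1.007]
force: [0.2, 0.4, -0.5]
grip_width: 0.094
grip_force: 0.0
```

```bash
python3 - <<'E'
from h import *
import pickle
c=ctrl.camera('wrist');o=ctrl.get_obs();pickle.dump((c,o),open('w9.pkl','wb'))
for n,r,z in(('rim',.023,.09),('base',.023,.04),('ring',.032,.04)):
    q=circ(c,(.4668,-.246,z),r);print(n,q.min(0).round(1),q.max(0).round(1))
i=c['pixels'];p=proj(c,(.4668,-.246,.07));montage([(i,*p)],'pics/w9z.png',w=150,s=4,cols=1);print(p,o['ee_pos'],o['qpos'])
E
```

```text
rim [292.2 182.7] [342.9 231.7]
base [296.4 174.5] [339.2 216.1]
ring [288.1 166. ] [347.5 224. ]
[317.67434311 202.34994179] [ 0.46684882 -0.24638831  0.18471755] [-5.54995757e-01  2.90551056e-01  1.63616114e+00 -2.10604877e-05
  1.21536178e+00  9.01555150e-03]
```

View pics/w9z.png

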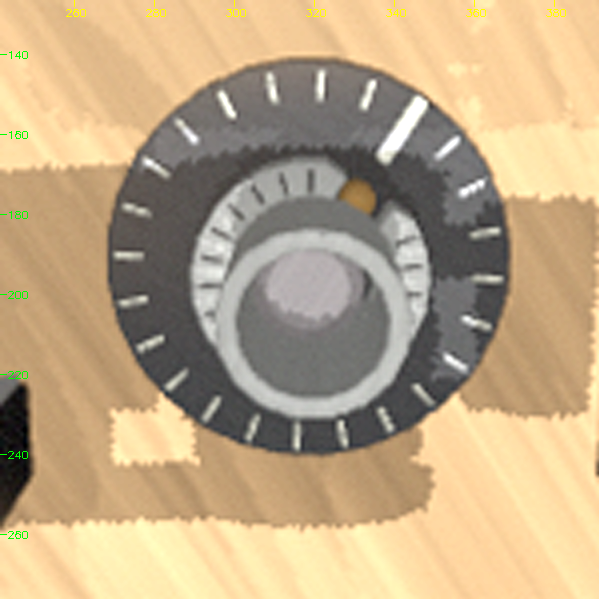

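The riser stands upright over the spindle on the ring; its rim centre is (320.3,207.4) against a predicted (317.5,207.2), with the ring still flat and the pin in its notch. Next is the holder.

To row units: 0.0465 m is 0.93, -0.0129 m is -0.258.

>>> shift_gripper(ticks=[0.6, -0.166, 0, 0, 0, 0, 0.93, -0.258, 0, 0, 0, 0, 0.93, -0.258, 0, 0, 0, 0, 0.93, -0.258, 0, 0, 0, 0, 0.93, -0.258, 0, 0, 0, 0, 0.93, -0.258, 0, 0, 0, 0, 0.93, -0.258, 0, 0, 0, 0, 0.93, -0.258, 0, 0, 0, 0, 0.93, -0.258, 0, 0, 0, 0, 0.93, -0.258, 0, 0, 0, 0], lines="1,2")

```text
time_s: 17.6
ee_pos: [0.6014, 0.2009, 0.1833]
```

>>> shift_gripper(ticks=[0.93, -0.258, 0, 0, 0, 0, 0.34, -0.086, 0, 0, 0, 0, 0, 0, 0.6, 0, 0, 0, 0, 0, 0.52, 0, 0, 0, 0, 0, 0, 0, 0, 0, 0, 0, 0, 0, 0, 0, 0, 0, 0, 0, 0, 0])

```text
time_s: 18.3
ee_pos: [0.6216, 0.2619, 0.1306]
eef_rot: [3.141, -0.001, 1.007]
force: [0.1, 0.4, 0.8]
grip_width: 0.0943
grip_force: 0.0
```

```bash
python3 - <<'E'
from h import *
import pickle
c=ctrl.camera('wrist');o=ctrl.get_obs();pickle.dump((c,o),open('wa.pkl','wb'))
q=circ(c,(.621,.262,.021),.030);print('pred',q.min(0).round(1),q.max(0).round(1),o['ee_pos'],o['eef_rot'])
i=c['pixels'];g=cv2.cvtColor(i,cv2.COLOR_BGR2HSV)
u,v=proj(c,(.621,.262,.021)).astype(int);print(u,v,g[v,u-60:u+61:6].tolist())
print(g[v-60:v+61:6,u].tolist())
cv2.imwrite('pics/wa.png',i)
E
```

```text
pred [286.5 173.4] [349.4 234.4] [0.62166154 0.26191838 0.13074231] [ 3.14036852e+00 -1.63528286e-03  1.00656527e+00]
317 204 [[16, 105, 92], [15, 105, 95], [17, 105, 92], [17, 105, 92], [16, 104, 96], [19, 19, 107], [15, 19, 110], [13, 16, 109], [13, 21, 109], [13, 17, 108], [15, 19, 110], [17, 18, 129], [13, 17, 135], [17, 18, 131], [13, 17, 132], [16, 103, 104], [17, 98, 153], [17, 99, 155], [17, 100, 138], [17, 102, 112], [16, 106, 106]]
[[16, 100, 140], [16, 97, 144], [16, 99, 147], [16, 99, 142], [17, 102, 135], [11, 25, 83], [20, 14, 166], [20, 21, 110], [13, 21, 111], [17, 17, 107], [15, 19, 110], [11, 18, 112], [13, 17, 134], [13, 17, 133], [15, 17, 88], [14, 40, 120], [16, 106, 103], [17, 104, 115], [16, 110, 102], [16, 104, 105], [16, 98, 148]]
```

```bash
python3 - <<'E'
from h import *
import pickle
c,o=pickle.load(open('wa.pkl','rb'))
i=c['pixels'];g=cv2.cvtColor(i,cv2.COLOR_BGR2HSV);m=((g[...,1]<60)&(g[...,2]>50)).astype(np.uint8)
n,l,st,ce=cv2.connectedComponentsWithStats(m);k=l[200,312];print(st[k])
pts=np.array([p for p in cv2.findContours((l==k).astype(np.uint8),0,1)[0][0][:,0]],float)
# fit: silhouette of cylinder r .030 between z 0 and .021
from scipy.optimize import least_squares
def sil(x,y):
    P=np.vstack([circ(c,(x,y,z),.030,72) for z in(0.,.021)]).astype(np.float32);return cv2.convexHull(P)
f=lambda x:[cv2.pointPolygonTest(sil(*x),(float(a),float(b)),True) for a,b in pts]
r=least_squares(f,[.621,.262],diff_step=1e-3,loss='soft_l1');e=r.x-o['ee_pos'][:2];y=o['eef_rot'][2]
print(r.x,np.std(r.fun),'tool',e[0]*np.cos(y)+e[1]*np.sin(y),e[0]*np.sin(y)-e[1]*np.cos(y))
E
```

```text
[ 284  173   62   62 2995]
[0.61776895 0.26268577] 0.3229040712713208 tool -0.001433181455383218 -0.0036996103637839902
```

To row units: -0.0035 m is -0.07, -0.0012 m is -0.024.

>>> shift_gripper(ticks=[-0.024, -0.07, 0.6, 0, 0, 0, 0, 0, 0.8, 0, 0, 0, 0, 0, 0.6, 0, 0, 0, 0, 0, 0.086, 0, 0, 0, 0, 0, 0, 0, 0, 0, 0, 0, 0, 0, 0, 0])

```text
time_s: 18.95
ee_pos: [0.6185, 0.263, 0.0273]
eef_rot: [3.14, -0.002, 1.007]
force: [0.7, -0.1, -0.3]
grip_width: 0.094
grip_force: 0.0
```

>>> shift_gripper(ticks=[0, 0, 0, 0, 0, 0, 0, 0, 0, 0, 0, 0, 0, 0, 0, 0, 0, 0, 0, 0, 0, 0, 0, 0, 0, 0, 0, 0, 0, 0, 0, 0, 0, 0, 0, 0], finger_gap=0.05, force=15)

```text
time_s: 19.55
ee_pos: [0.6175, 0.2628, 0.0251]
eef_rot: [-3.142, -0.0, 1.007]
force: [-0.6, 0.6, 1.7]
grip_width: 0.06
grip_force: 15.0
```

>>> shift_gripper(ticks=[0, 0, -0.4, 0, 0, 0, 0, 0, -0.8, 0, 0, 0, 0, 0, -1, 0, 0, 0, 0, 0, -1, 0, 0, 0, 0, 0, 0, 0, 0, 0, 0, 0, 0, 0, 0, 0])

```text
time_s: 20.15
ee_pos: [0.6177, 0.2628, 0.1857]
eef_rot: [3.141, -0.001, 1.007]
force: [-0.4, -0.1, -2.4]
grip_width: 0.0597
grip_force: 15.0
```

To row units: -0.0464 m is -0.928, 0.01315 m is 0.263.

>>> shift_gripper(ticks=[-0.6, 0.17, 0, 0, 0, 0, -0.928, 0.263, 0, 0, 0, 0, -0.928, 0.263, 0, 0, 0, 0, -0.928, 0.263, 0, 0, 0, 0, -0.928, 0.263, 0, 0, 0, 0, -0.928, 0.263, 0, 0, 0, 0, -0.928, 0.263, 0, 0, 0, 0, -0.928, 0.263, 0, 0, 0, 0, -0.928, 0.263, 0, 0, 0, 0, -0.928, 0.263, 0, 0, 0, 0], lines="1,2")

```text
time_s: 21.15
ee_pos: [0.4839, -0.1848, 0.1832]
```

>>> shift_gripper(ticks=[-0.928, 0.263, 0, 0, 0, 0, -0.336, 0.094, 0, 0, 0, 0, 0, 0, 0.6, 0, 0, 0, 0, 0, 0.6, 0, 0, 0, 0, 0, 0, 0, 0, 0, 0, 0, 0, 0, 0, 0, 0, 0, 0, 0, 0, 0])

```text
time_s: 21.85
ee_pos: [0.4672, -0.2464, 0.126]
eef_rot: [3.14, -0.0, 1.007]
force: [0.3, -0.0, -0.3]
grip_width: 0.0598
grip_force: 15.0
```

```bash
python3 - <<'E'
from h import *
c=ctrl.camera('wrist');s=ctrl.camera('scene');o=ctrl.get_obs();cv2.imwrite('pics/wb.png',c['pixels'])
e=o['ee_pos'];y=o['eef_rot'][2];d=np.array([.4671,-.2465])-e[:2];print(e,'to go tool',d[0]*np.cos(y)+d[1]*np.sin(y),d[0]*np.sin(y)-d[1]*np.cos(y))
E
```

```text
[ 0.46725066 -0.2464378   0.12614127] to go tool -0.00013307627510205007 -9.410916124277756e-05
```

>>> shift_gripper(ticks=[0, 0, 0.08, 0, 0, 0, 0, 0, 0.08, 0, 0, 0, 0, 0, 0.06, 0, 0, 0, 0, 0, 0.04, 0, 0, 0, 0, 0, 0.02, 0, 0, 0, 0, 0, 0, 0, 0, 0, 0, 0, 0, 0, 0, 0])

```text
time_s: 22.65
ee_pos: [0.4668, -0.2463, 0.111]
eef_rot: [3.141, -0.0, 1.007]
force: [0.0, -0.3, -0.6]
grip_width: 0.0599
grip_force: 15.0
```

>>> shift_gripper(ticks=[0, 0, 0.04, 0, 0, 0, 0, 0, 0.04, 0, 0, 0, 0, 0, 0.026, 0, 0, 0, 0, 0, 0, 0, 0, 0, 0, 0, 0, 0, 0, 0])

```text
time_s: 23.15
ee_pos: [0.4668, -0.2463, 0.1056]
eef_rot: [-3.142, 0.0, 1.007]
force: [0.4, 0.5, -0.9]
grip_width: 0.0594
grip_force: 15.0
```

>>> shift_gripper(ticks=[0, 0, 0, 0, 0, 0, 0, 0, 0, 0, 0, 0, 0, 0, 0, 0, 0, 0, 0, 0, 0, 0, 0, 0, 0, 0, 0, 0, 0, 0], finger_gap=0.075)

```text
time_s: 23.65
ee_pos: [0.4668, -0.2463, 0.1057]
eef_rot: [3.141, 0.0, 1.007]
force: [0.3, -0.8, 0.4]
grip_width: 0.0752
grip_force: 0.0
```

>>> shift_gripper(ticks=[0, 0, -0.4, 0, 0, 0, 0, 0, -0.8, 0, 0, 0, 0, 0, -1, 0, 0, 0, 0, 0, 0, 0, 0, 0, 0, 0, 0, 0, 0, 0], finger_gap=0.094)

```text
time_s: 24.15
ee_pos: [0.4669, -0.2464, 0.2164]
eef_rot: [3.14, 0.0, 1.007]
force: [-0.9, -0.4, -0.5]
grip_width: 0.0937
grip_force: 0.0
```

```bash
python3 - <<'E'
from h import *
c=ctrl.camera('wrist');o=ctrl.get_obs()
from scipy.optimize import least_squares
def fit(c,h,r,p0,z0,m):
    u,v=proj(c,(*p0,z0+h)).astype(int);n,l,st,ce=cv2.connectedComponentsWithStats(m.astype(np.uint8));k=l[v,u]
    pts=cv2.findContours((l==k).astype(np.uint8),0,1)[0][0][:,0].astype(float);print(st[k])
    q=circ(c,(*p0,z0+h),r);print('pred',q.min(0),q.max(0))
g=cv2.cvtColor(c['pixels'],cv2.COLOR_BGR2HSV);fit(c,.021,.03,(.4669,-.2464),.08,(g[...,1]<35)&(g[...,2]>95));cv2.imwrite('pics/wc.png',c['pixels']);print(o['ee_pos'])
E
```

```text
[ 287  173   69   58 2726]
pred [287.59075178 172.18828474] [349.27420763 231.9953989 ]
[ 0.46654076 -0.24616925  0.21507837]
```

To row units: 0.0347 m is 0.694, -0.0257 m is -0.514.

>>> shift_gripper(ticks=[0.694, -0.514, 0, 0, 0, 0, 0.694, -0.514, 0, 0, 0, 0, 0.694, -0.514, 0, 0, 0, 0, 0.694, -0.514, 0, 0, 0, 0, 0.694, -0.514, 0, 0, 0, 0, 0, 0, 0.86, 0, 0, 0, 0, 0, 0.86, 0, 0, 0, 0, 0, 0, 0, 0, 0, 0, 0, 0, 0, 0, 0])

```text
time_s: 25.1
ee_pos: [0.4507, -0.0311, 0.1297]
eef_rot: [-3.14, 0.001, 1.007]
force: [-0.3, -0.6, 0.7]
grip_width: 0.0941
grip_force: 0.0
```

```bash
python3 - <<'E'
from h import *
import pickle
from scipy.optimize import least_squares
c=ctrl.camera('wrist');o=ctrl.get_obs();i=c['pixels'];cv2.imwrite('pics/wd.png',i)
u,v=proj(c,(.4505,-.031,.025)).astype(int);g=cv2.cvtColor(i,cv2.COLOR_BGR2HSV)
m=(g[...,2]<70)&~((g[...,1]>80)&(g[...,2]>55));m=m|((g[...,1]<40)&(np.hypot(*np.mgrid[-v:400-v,-u:640-u])<15))
m=cv2.morphologyEx(m.astype(np.uint8),cv2.MORPH_OPEN,np.ones((3,3)))
n,l,st,ce=cv2.connectedComponentsWithStats(m);ks=[k for k in range(1,n) if abs(ce[k][0]-u)<25 and abs(ce[k][1]-v)<25];k=max(ks,key=lambda k:st[k][4]);print(u,v,st[k],ce[k])
pts=cv2.convexHull(cv2.findContours((l==k).astype(np.uint8),0,1)[0][0])[:,0].astype(float)
sil=lambda x:cv2.convexHull(np.vstack([circ(c,(*x,z),.018,72) for z in(0.,.025)]).astype(np.float32))
f=lambda x:[cv2.pointPolygonTest(sil(x),(float(a),float(b)),True) for a,b in pts]
r=least_squares(f,[.4505,-.031],diff_step=1e-3,loss='soft_l1');e=r.x-o['ee_pos'][:2];y=o['eef_rot'][2]
print(r.x,np.std(r.fun),o['ee_pos'],'tool',e[0]*np.cos(y)+e[1]*np.sin(y),e[0]*np.sin(y)-e[1]*np.cos(y))
E
```

```text
318 205 [ 304  181   37   40 1170] [321.94700855 200.50598291]
[ 0.45454662 -0.02994033] 0.31863243046040524 [ 0.45141574 -0.0312543   0.13081096] tool 0.0027849257652079054 0.001942453819760715
```

To row units: 0.003 m is 0.06, 0.0019 m is 0.038.

>>> shift_gripper(ticks=[0.06, 0.038, 0.6, 0, 0, 0, 0, 0, 0.8, 0, 0, 0, 0, 0, 0.56, 0, 0, 0, 0, 0, 0, 0, 0, 0, 0, 0, 0, 0, 0, 0, 0, 0, 0, 0, 0, 0])

```text
time_s: 25.75
ee_pos: [0.4554, -0.0298, 0.0339]
eef_rot: [3.138, -0.001, 1.007]
force: [0.3, -0.2, 0.1]
grip_width: 0.0938
grip_force: 0.0
```

>>> shift_gripper(ticks=[0, 0, 0, 0, 0, 0, 0, 0, 0, 0, 0, 0, 0, 0, 0, 0, 0, 0, 0, 0, 0, 0, 0, 0, 0, 0, 0, 0, 0, 0, 0, 0, 0, 0, 0, 0, 0, 0, 0, 0, 0, 0, 0, 0, 0, 0, 0, 0], finger_gap=0.025, force=15)

```text
time_s: 26.55
ee_pos: [0.4541, -0.0295, 0.0316]
eef_rot: [-3.141, 0.0, 1.007]
force: [0.0, 0.6, 0.2]
grip_width: 0.0355
grip_force: 15.0
```

>>> shift_gripper(ticks=[0, 0, -0.4, 0, 0, 0, 0, 0, -0.8, 0, 0, 0, 0, 0, -1, 0, 0, 0, 0, 0, -1, 0, 0, 0, 0, 0, 0, 0, 0, 0, 0, 0, 0, 0, 0, 0])

```text
time_s: 27.15
ee_pos: [0.4542, -0.0295, 0.192]
eef_rot: [3.14, -0.001, 1.007]
force: [-0.7, -0.4, -1.3]
grip_width: 0.0359
grip_force: 15.0
```

>>> shift_gripper(ticks=[-0.706, 0.506, 0, 0, 0, 0, -0.706, 0.506, 0, 0, 0, 0, -0.706, 0.506, 0, 0, 0, 0, -0.706, 0.506, 0, 0, 0, 0, -0.706, 0.506, 0, 0, 0, 0, 0, 0, 0.6, 0, 0, 0, 0, 0, 0.3, 0, 0, 0, 0, 0, 0, 0, 0, 0, 0, 0, 0, 0, 0, 0])

```text
time_s: 28.05
ee_pos: [0.4664, -0.246, 0.1459]
eef_rot: [-3.14, 0.0, 1.007]
force: [-0.0, 0.5, -0.2]
grip_width: 0.0357
grip_force: 15.0
```

>>> shift_gripper(ticks=[0, 0, 0.1, 0, 0, 0, 0, 0, 0.1, 0, 0, 0, 0, 0, 0.08, 0, 0, 0, 0, 0, 0.06, 0, 0, 0, 0, 0, 0, 0, 0, 0, 0, 0, 0, 0, 0, 0])

```text
time_s: 28.65
ee_pos: [0.4667, -0.2463, 0.1297]
eef_rot: [3.142, -0.0, 1.007]
force: [1.1, 0.2, -1.3]
grip_width: 0.0357
grip_force: 15.0
```

Puck bottom is at 0.098, about 3 mm above the cup floor, with no contact yet. I'll lower it, release, and take a last look.

To row units: 0.0015 m is 0.03, 0.001 m is 0.02.

>>> shift_gripper(ticks=[0, 0, 0.03, 0, 0, 0, 0, 0, 0.02, 0, 0, 0, 0, 0, 0, 0, 0, 0, 0, 0, 0, 0, 0, 0])

```text
time_s: 29.05
ee_pos: [0.4667, -0.2463, 0.1272]
eef_rot: [-3.142, -0.0, 1.007]
force: [0.1, -0.1, -0.2]
grip_width: 0.0353
grip_force: 15.0
```

>>> shift_gripper(ticks=[0, 0, 0, 0, 0, 0, 0, 0, 0, 0, 0, 0, 0, 0, 0, 0, 0, 0, 0, 0, 0, 0, 0, 0, 0, 0, 0, 0, 0, 0], finger_gap=0.06)

```text
time_s: 29.55
ee_pos: [0.4667, -0.2463, 0.1272]
eef_rot: [3.142, -0.0, 1.007]
force: [0.0, 0.4, -0.4]
grip_width: 0.0604
grip_force: 0.0
```

>>> shift_gripper(ticks=[0, 0, -0.4, 0, 0, 0, 0, 0, -0.8, 0, 0, 0, 0, 0, -0.8, 0, 0, 0, -0.6, 0, 0, 0, 0, 0, -0.6, 0, 0, 0, 0, 0, 0, 0, 0, 0, 0, 0, 0, 0, 0, 0, 0, 0, 0, 0, 0, 0, 0, 0])

```text
time_s: 30.35
ee_pos: [0.4349, -0.2964, 0.227]
eef_rot: [-3.141, -0.0, 1.007]
force: [-0.2, 0.4, 0.4]
grip_width: 0.0603
grip_force: 0.0
```

```bash
python3 - <<'E'
from h import *
c=ctrl.camera('wrist');s=ctrl.camera('scene')
p=proj(c,(.4668,-.2463,.08));q=proj(s,(.4668,-.2463,.06))
montage([(c['pixels'],*p)],'pics/f1.png',w=130,s=3,cols=1);montage([(s['pixels'],*q)],'pics/f2.png',w=65,s=6,cols=1)
cv2.imwrite('pics/f.png',np.hstack([cv2.imread('pics/f1.png'),cv2.imread('pics/f2.png')]))
E
```

```text
(no output)
```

View pics/f.png

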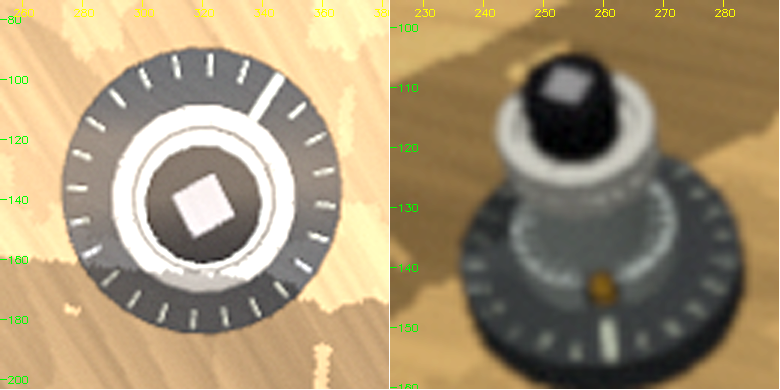

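The full stack stands upright and concentric. The puck is in the cup at wrist pixel (320,141) with its metal side up, and the gripper is clear.

```bash
python3 -c "
from station import ctrl
print(ctrl.hand_in())"
```

```text
the job is handed in; nothing more can be done
None
```

The ring, tall riser, holder and puck (metal side up) are stacked on the foot, and I handed the job in at about 30 s; the last pictures showed the stack upright and centred with the gripper clear, but the hand-in returned no verdict.

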